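# Dry-fit the model railway bridge on its piers

## Robot

A 6-joint arm with a two-finger parallel gripper is mounted at the origin on a cart in front of the work surface, level with it; the furniture and walls round the work are solid. World frame = base frame: x ahead of the robot, y to its left, z up, the work surface at z = 0. Lengths are in mm, angles in rad, forces in N, time in s.
With the tool pointing down it reaches from about 350 to 875 mm from the base axis. Payload 4.2 kg.
Tool frame: the origin (TCP) lies between the finger pads; the fingertips stand 8 mm ahead of it and the grasp point (between the pads) lies 11 mm behind it; z points along the fingers, y is the line along which they close (so a half turn about z gives the same grasp; the last joint's range is limited). The gripper opens to 85 mm and grips with 20 to 120 N. Pads are 22 mm wide; open, the fingers measure 114 mm over their backs; the gripper's body (76 mm by 85 mm) begins 54 mm behind the grasp point. The pads swing forward as they close: fully open they stand 13 mm farther back than shut.
Start: joints at [-1.03, 0.385, 0.008, 0, -1.194, -0.259], TCP at [173.819, -600.322, 239.312] pointing down, gripper open.
Joint ranges: [-3.14, 3.14], [-1.21, 2.06], [-1.07, 1.41], [-3.16, 2.05], [-2.99, -0.16], [-3.1, 3.1]. Speed limits (rad/s): [2.79, 2.79, 3.14, 3.14, 3.14, 3.14].

## Interface

Orientations are given as a unit quaternion [x, y, z, w].
In Python, from bench import read_state, get_image, camera_params, job_done gives the robot as it stands.
- The arm moves only by the tool drive_tool, never from a script. Its argument "moves" is a list that holds one entry, the list of rows, each a list of 7 numbers: the shift along the tool's x, y, z in m, then the turn, a rotation vector about the tool's x, y, z in rad, then the closure in counts, from 0 (fully open) to 255 (shut). A call has 1 to 8 rows; each row shifts and turns the commanded pose from where the row before left it, along the tool's axes as they then stand; what a row does not reach is not made up. A row lasts 1/12 s, in which the tool goes at most 41.7 mm and 7.16 degrees, less where a joint would pass 70% of its speed; a pose out of reach is approached as far as the arm can. A call is refused whole if a number of a shift passes 0.0417 or a number of a turn 0.125, either way. A call with a gripper value outside its range is refused whole. The fingers move at their own pace and stop on an object; the grip force is fixed at half the most. Time passes only in rows, so rows that do not move let the fingers close. It gives the time, the measured TCP pose, the force and the opening at its end, in the units of the state.
- read_state(): the state, without advancing time (a new reading comes with each control period).
- get_image(name): name is "side" or "top"; returns the picture (480x640x3 uint8, blue, green, red); there is no depth.
- camera_params(name): a dict with "mtx" (3x3 intrinsics, pixels), "dist" ([k1, k2, p1, p2, k3] as OpenCV has them; the pictures are not rectified), "extrinsics" (4x4, takes a point from camera to world coordinates). Camera axes: x right, y up, looking along -z (the intrinsics and any distortion apply to the point x, -y, -z); pixel columns grow to the right and rows downward; lengths in mm; the calibration is good to about 2 mm. A picture is of the moment at which its call begins. camera_params takes no time and is no camera call.
- job_done(): hands the job in, once; it reports no verdict.
The state is a dict: "clock": time; "joints": joint angles; "joint_vel": joint speeds; "joint_efforts": joint torques, N m; "position": TCP position; "ee_rot": TCP orientation; "contact_force": force on the tool from outside, world axes, zero at the start; "wrist_torque": the same for the moment, N m; "gripper_width": finger opening in mm.
Only numpy, scipy, OpenCV 4.12 (cv2) and the standard library are available. Lean on these libraries where they do the work, as an engineer would, in place of code of your own. Each camera call takes 0.05 s, during which the arm holds its last target. There are 200 camera calls.

## Task

Dry-fit the model bridge on the plywood baseboard. First put the timber block on the low footing with its long side along the footing's long side, then stand the grey oblong pier on the block with its long side the same way, then stand the round pier on the high footing, each centred on what it stands on; last lay the green truss bridge level across the two piers, centred over the board and running straight along it, and leave everything standing free.

Things in the scene. Friction and masses are not known exactly. Their poses are not given: they have to be found in the camera images.
- low_footing: Fixed low footing on the plywood baseboard: one plain flat wooden slab, 56 (x) by 76 (y) by 12 mm high. Origin at the centre of its underside, z up; its top is 12 mm above the origin and 22 mm above the bench. Its x axis points along the board (the line through both footings), its y axis across it. The two footings stand 120 mm apart, centre to centre; which end of the board each is at varies.
- high_footing: Fixed high footing at the other end of the same board: two wooden steps, the lower 56 (x) by 76 (y) by 12 mm, the upper 46 (x) by 64 (y) by 24 mm. Origin at the centre of its underside, z up; its top is 36 mm above the origin and 46 mm above the bench, level with the top of the timber block once that lies on the low footing. Axes as for the low footing.
- span_mid (a point): Centre of the upper face of the fixed plywood baseboard (236 by 110 mm, 10 mm thick), midway between the footings. x along the board, y across it, z up.
- timber_block: Loose plain timber offcut, a wooden block 34 (x) by 58 (y) by 24 mm high, lying flat. Origin at the centre of its underside, z up. About 0.02 kg.
- oblong_pier: Loose grey stone-look pier with a rectangular outline, 36 (x) by 50 (y) by 36 mm high, standing upright, with thin course lines and two small dark discs on its top. Origin at the centre of its underside, z up. About 0.09 kg.
- round_pier: Loose grey stone-look round pier, a drum of 42 mm diameter and 36 mm height, standing upright. Origin at the centre of its underside, z up. About 0.09 kg.
- bridge: Loose dark green plastic truss bridge with arched sides, 36 (x) by 170 (y) by 35 mm high, standing upright. Origin at the centre of its underside, z up, y along its length. To the touch it is a solid bar 34 wide, 152 long and 27 high: grip it across its sides (along x), below 27 mm. About 0.06 kg. Laid in place its underside is 82 mm above the bench.
There are look-alikes about, which are no part of the job. Leave any blue, red or turquoise look-alike of the round_pier alone.

How it is judged (in metres and radians):
On the way, in this order (a step that is already met when the one before it is completed fails the run):
1. the timber block lies on the low footing, released (horizontal distance between timber_block and low_footing below 0.012 m and z of timber_block in the frame of low_footing between 0.008 and 0.016 m and angle between timber_block's own z axis and vertical below 0.08 rad and angle between the y axis of timber_block and the y axis of low_footing, either way round below 0.26 rad and contact force between timber_block and the fingers below 0.1 N and linear speed of timber_block below 0.02 m/s), for 0.2 s.
2. the oblong pier stands on the block, released (horizontal distance between timber_block and low_footing below 0.012 m and z of timber_block in the frame of low_footing between 0.008 and 0.016 m and angle between each of timber_block, oblong_pier's own z axis and vertical below 0.08 rad and angle between the y axis of timber_block and the y axis of low_footing, either way round below 0.26 rad and horizontal distance between oblong_pier and timber_block below 0.01 m and z of oblong_pier in the frame of timber_block between 0.02 and 0.028 m and angle between the y axis of oblong_pier and the y axis of timber_block, either way round below 0.26 rad and contact force between oblong_pier and the fingers below 0.1 N and linear speed of oblong_pier below 0.02 m/s), for 0.2 s.
3. the round pier stands on the high footing, released (horizontal distance between timber_block and low_footing below 0.012 m and z of timber_block in the frame of low_footing between 0.008 and 0.016 m and angle between each of timber_block, oblong_pier, round_pier's own z axis and vertical below 0.08 rad and angle between the y axis of timber_block and the y axis of low_footing, either way round below 0.26 rad and horizontal distance between oblong_pier and timber_block below 0.01 m and z of oblong_pier in the frame of timber_block between 0.02 and 0.028 m and angle between the y axis of oblong_pier and the y axis of timber_block, either way round below 0.26 rad and horizontal distance between round_pier and high_footing below 0.01 m and z of round_pier in the frame of high_footing between 0.032 and 0.04 m and contact force between round_pier and the fingers below 0.1 N and linear speed of round_pier below 0.02 m/s), for 0.2 s.
4. the bridge lies level across both piers, released (horizontal distance between bridge and span_mid below 0.013 m and z of bridge in the frame of span_mid between 0.068 and 0.076 m and angle between bridge's own z axis and vertical below 0.08 rad and angle between the y axis of bridge and the x axis of span_mid, either way round below 0.12 rad and contact force between bridge and the fingers below 0.1 N and linear speed of bridge below 0.02 m/s), for 0.2 s.
At the end, for the whole second after the job is handed in: Block flat on low footing (within 12 mm, 15 deg); oblong pier on block (10 mm, 15 deg; 15 mm off footing centre); round pier on high footing (10 mm); bridge resting on both piers, level (4.5 deg), mid within 13 mm of board centre, along it within 7 deg; heights within 4 mm; all released, at rest (horizontal distance between timber_block and low_footing below 0.012 m and z of timber_block in the frame of low_footing between 0.008 and 0.016 m and angle between each of timber_block, oblong_pier, oblong_pier, round_pier, bridge's own z axis and vertical below 0.08 rad and angle between the y axis of timber_block and the y axis of low_footing, either way round below 0.26 rad and horizontal distance between oblong_pier and timber_block below 0.01 m and z of oblong_pier in the frame of timber_block between 0.02 and 0.028 m and angle between the y axis of oblong_pier and the y axis of timber_block, either way round below 0.26 rad and horizontal distance between oblong_pier and low_footing below 0.015 m and z of oblong_pier in the frame of low_footing between 0.032 and 0.04 m and horizontal distance between round_pier and high_footing below 0.01 m and z of round_pier in the frame of high_footing between 0.032 and 0.04 m and horizontal distance between bridge and span_mid below 0.013 m and z of bridge in the frame of span_mid between 0.068 and 0.076 m and angle between the y axis of bridge and the x axis of span_mid, either way round below 0.12 rad and contact force between bridge and oblong_pier above 0.03 N and contact force between bridge and round_pier above 0.03 N and linear speed of each of timber_block, oblong_pier, round_pier, bridge below 0.02 m/s); the robot touches nothing.
It also fails if it takes over 118 s, if anything falls off the work surface, if the arm or the gripper's body presses on something with over 40 N, if the wrist force passes 120 N, or if a joint passes its speed limit or range.

## Working session

There is one attempt and no reset: what is moved stays moved. The work goes in short steps, Python scripts to look and compute and a tool call to move; the robot and the scene stay as the last step left them, time stands still between calls to the robot, and variables do not carry over. Pictures are saved under pics/ and viewed, on a budget of 14 in all, crops included, one or two more only if the job needs it, and the job is handed in when it is done.

Besides the shell and the picture viewer there is one more tool, called after "Call:" in YAML: its name, and indented under it one key for each argument. drive_tool: Moves the arm, as the interface text tells. Its arguments: {"type":"object","properties":{"moves":{"type":"array"}},"required":["moves"]}

```bash
ls; mkdir -p pics; cat > h.py <<'E'
import numpy as np, cv2
from bench import *
def snap(n,f):
    im=get_image(n); cv2.imwrite('pics/'+f,im); return im
def ray(cam,uv):
    p=camera_params(cam); K=np.array(p['mtx'],float); d=np.array(p['dist'],float); E=np.array(p['extrinsics'],float)
    q=cv2.undistortPoints(np.array(uv,float).reshape(-1,1,2),K,d).reshape(-1,2)
    D=np.c_[q[:,0],-q[:,1],-np.ones(len(q))]@E[:3,:3].T
    return E[:3,3],D
def onz(cam,uv,z):
    o,D=ray(cam,uv); return o+D*((z-o[2])/D[:,2])[:,None]
def proj(cam,P):
    p=camera_params(cam); K=np.array(p['mtx'],float); d=np.array(p['dist'],float); E=np.array(p['extrinsics'],float)
    c=(np.atleast_2d(P)-E[:3,3])@E[:3,:3]; c=c*[1,-1,-1]
    return cv2.projectPoints(c,np.zeros(3),np.zeros(3),K,d)[0].reshape(-1,2)
E
python3 - <<'E'
from h import *
for n in('top','side'):
    snap(n,n+'0.png'); p=camera_params(n); print(n,np.round(p['mtx'],1).tolist(),np.round(p['extrinsics'],3).tolist())
s=read_state(); print(s)
E
```

```text
pics
top [[443.7, 0.0, 318.9], [0.0, 443.7, 239.4], [0.0, 0.0, 1.0]] [[-0.042, 0.978, -0.205, 368.34], [-0.999, -0.04, 0.013, 80.354], [0.004, 0.206, 0.979, 911.006], [0.0, 0.0, 0.0, 1.0]]
side [[449.8, 0.0, 322.4], [0.0, 449.8, 239.3], [0.0, 0.0, 1.0]] [[-0.868, 0.311, -0.387, 203.66], [-0.496, -0.568, 0.656, 687.571], [-0.016, 0.762, 0.648, 617.067], [0.0, 0.0, 0.0, 1.0]]
{'clock': 0.1, 'joints': array([-1.03040216e+00,  3.85475716e-01,  6.74432478e-03, -4.17973442e-04,
       -1.19400010e+00, -2.58625014e-01]), 'joint_vel': array([ 0.00012136, -0.00115412,  0.00219085,  0.00317684,  0.00226288,
        0.00076945]), 'joint_efforts': array([-4.01999077e-04, -3.93318808e+01,  1.88930047e+01,  4.19793159e+00,
       -2.56957675e-03,  5.81759750e-06]), 'position': array([ 173.66845832, -599.85365624,  238.32875545]), 'ee_rot': array([-1.40342596e-01,  9.90102511e-01,  9.66943616e-04, -1.97402410e-04]), 'contact_force': array([-0.66782746, -0.42452479,  0.95176761]), 'wrist_torque': array([ 0.02012421, -0.02397838,  0.0099722 ]), 'gripper_width': 85.27613851000389}
```

View pics/top0.png

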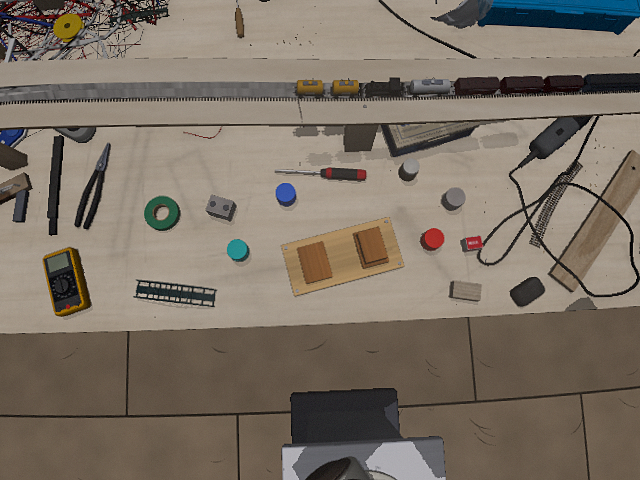

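View pics/side0.png

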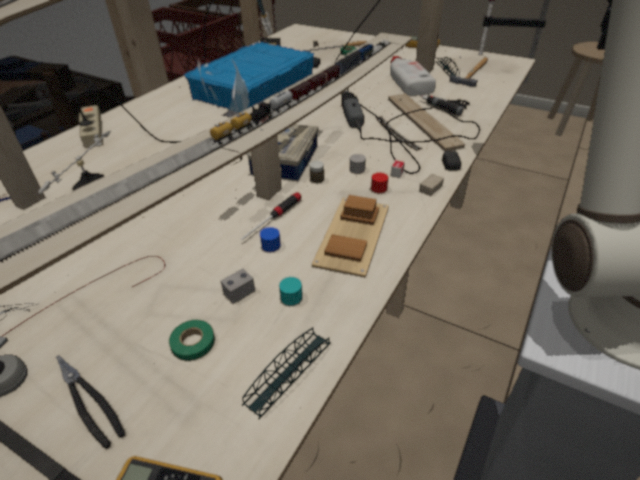

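The top view shows the board at about (342,256), with its low footing at (314,262) and high footing at (372,247). The other parts are the timber block (465,291), oblong pier (221,207) and bridge (175,292), plus two grey drums at (410,168) and (454,198). I'll zoom in to tell the drums apart.

```bash
python3 - <<'E'
from h import *
t=cv2.imread('pics/top0.png'); s=cv2.imread('pics/side0.png')
r=lambda i,x,y,w,h,W,H: cv2.resize(i[y:y+h,x:x+w],(W,H),interpolation=cv2.INTER_CUBIC)
a=r(t,390,150,100,75,400,300); b=r(s,300,140,100,75,400,300)
c=r(t,280,210,130,90,433,300); c=c[:, :400]; d=r(t,440,270,60,45,400,300)
cv2.imwrite('pics/m1.png',np.vstack([np.hstack([a,b]),np.hstack([c,d])]))
print(onz('top',[[410,162],[454,192],[465,288],[221,203],[175,292],[342,256]],[36,36,24,36,10,10]).round())
E
```

```text
[[ 711. -130.   36.]
 [ 641. -217.   36.]
 [ 442. -222.   24.]
 [ 637.  267.   36.]
 [ 459.  367.   10.]
 [ 520.   23.   10.]]
```

View pics/m1.png

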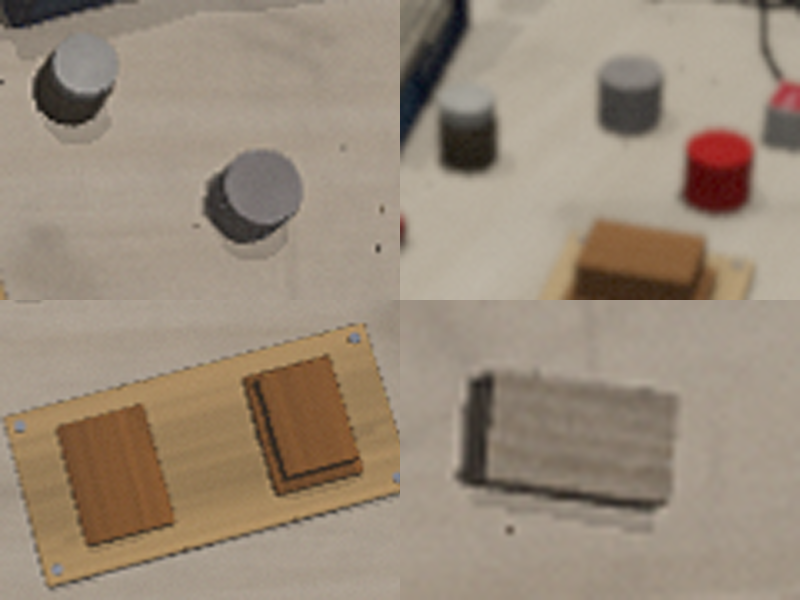

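The drum at top (455,197) has a grey body and a 20 px top, so it's the round pier. The one at (411,166) is narrower, with a black body and a light lid, so it's a canister and I'll leave it. Next I'll measure the faces.

```bash
cat > meas.py <<'E'
from h import *
def face(im,cam,roi,seed,z,tol=14,lohi=None):
    """flood-fill the top face from seed px, cast its contour on plane z, fit rectangle"""
    m=np.zeros((482,642),np.uint8); x,y,w,h=roi
    b=cv2.bilateralFilter(im,5,25,3)
    sub=np.ascontiguousarray(b[y:y+h,x:x+w]); mm=np.zeros((h+2,w+2),np.uint8)
    cv2.floodFill(sub,mm,(seed[0]-x,seed[1]-y),0,(tol,)*3,(tol,)*3,cv2.FLOODFILL_FIXED_RANGE|cv2.FLOODFILL_MASK_ONLY|255<<8)
    k=cv2.morphologyEx(mm[1:-1,1:-1],cv2.MORPH_CLOSE,np.ones((3,3)))
    k=cv2.morphologyEx(k,cv2.MORPH_OPEN,np.ones((3,3)))
    c=max(cv2.findContours(k,cv2.RETR_EXTERNAL,cv2.CHAIN_APPROX_NONE)[0],key=cv2.contourArea).reshape(-1,2)+[x,y]
    P=onz(cam,c,z)[:,:2].astype(np.float32)
    (cx,cy),(w_,h_),a=cv2.minAreaRect(P)
    if w_>h_: w_,h_,a=h_,w_,a+90   # a = direction of short side (deg from world x)
    return np.round([cx,cy,w_,h_,(a+90)%180-90],1)
E
python3 - <<'E'
from meas import *
t=cv2.imread('pics/top0.png'); s=cv2.imread('pics/side0.png')
for n,roi,sd,z,tol in [('low',(290,235,45,55),(314,260),22,25),('high',(345,220,50,55),(372,245),46,25),('board',(275,210,135,90),(342,258),10,35),
   ('timber',(440,275,50,30),(466,289),24,25),('round',(435,180,40,35),(455,197),36,20),('can',(395,150,40,40),(411,165),40,25),('oblong',(200,190,45,35),(221,200),36,25)]:
    print(n,face(t,'top',roi,sd,z,tol))
r=lambda i,x,y,w,h,W,H: cv2.resize(i[y:y+h,x:x+w],(W,H),interpolation=cv2.INTER_CUBIC)
a=r(t,125,270,100,75//2,800,300); b=r(s,240,320,100,100,300,300); c=r(t,200,185,50,50,300,300)
cv2.imwrite('pics/m2.png',np.vstack([a,np.hstack([b,c,np.zeros((300,200,3),np.uint8)])]))
E
```

```text
low [509.3  80.8  59.   75.6 -77.1]
high [535.9 -34.   50.   64.9 -77.1]
board [521.4  22.8 112.  236.8  12.8]
timber [ 438.3 -225.9   34.5   57.3  -12. ]
round [ 631.4 -218.7   37.    40.5   -1.9]
can [ 692.6 -137.5   83.3   90.7   85.4]
oblong [632.6 272.   36.2  50.5 -18.6]
```

View pics/m2.png

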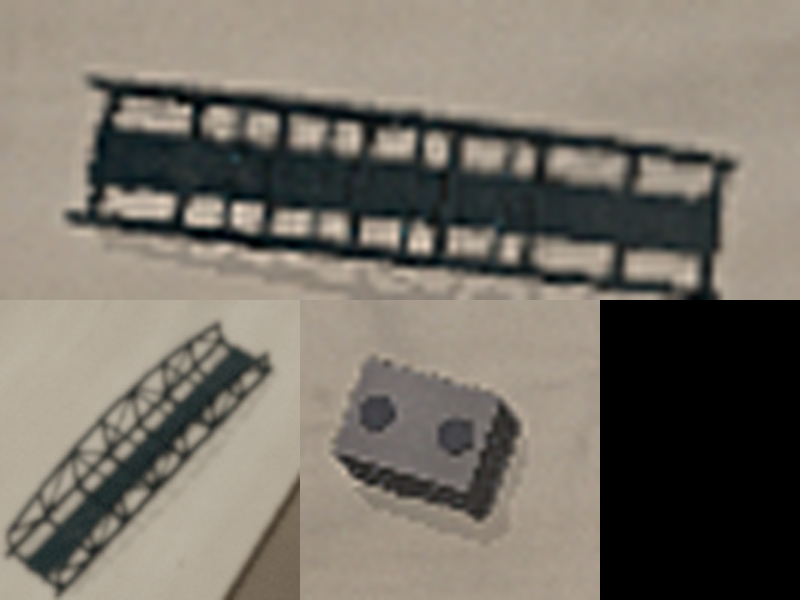

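The oblong pier shows clean edges in the crop. For the bridge I read the four rail-end corners in both views, so I'll triangulate those and refine the round pier.

```bash
cat >> h.py <<'E'
from scipy.spatial.transform import Rotation as R
def tri(a,b):
    o1,d1=ray('top',[a]); o2,d2=ray('side',[b]); A=np.c_[d1[0],-d2[0]]
    k=np.linalg.lstsq(A,o2-o1,rcond=None)[0]; p,q=o1+k[0]*d1[0],o2+k[1]*d2[0]
    return (p+q)/2,np.linalg.norm(p-q)
def go(x,y,z,phi=None):
    """shift in tool axes (mm), and turn about tool z (rad) to bring the tool y axis to phi deg (mod 180)"""
    s=read_state(); M=R.from_quat(s['ee_rot']).as_matrix(); 
    f=np.degrees(np.arctan2(M[1,1],M[0,1]))
    print('t%.2f pos'%s['clock'],s['position'].round(1),'phi %.1f'%f,'w %.1f'%s['gripper_width'],'F',s['contact_force'].round(1),'j',s['joints'].round(2))
    print(' shift',(M.T@(np.array([x,y,z])-s['position'])).round(1),'tiltfix',(M.T@np.cross(M[:,2],[0,0,-1])).round(3), '' if phi is None else 'turn z %.3f'%-np.radians((phi-f+90)%180-90))
E
python3 - <<'E'
from meas import *
t=cv2.imread('pics/top0.png')
for a,b in [((136.2,280),(241.7,403.3)),((133.7,296.9),(260,417.3)),((216.9,290),(312.7,327.3)),((214.4,306.2),(330,340))]:
    p,e=tri(a,b); print(p.round(1),round(e,1),onz('top',[a],4).round(1))
g=cv2.cvtColor(t,cv2.COLOR_BGR2GRAY)
for tol in(25,35): print(face(t,'top',(435,180,40,35),(455,197),36,tol))
for dx,dy in((90,72),(278,92),(268,203),(85,187)): print(onz('top',[[440+dx/6.667,270+dy/6.667]],24).round(1))
go(438,-226,200,-12)
E
```

```text
[487.1 450.    8.7] 0.0 [[487.7 451.9   4. ]]
[451.9 454.3   7.6] 1.1 [[452.8 456.    4. ]]
[463.  281.3  12.4] 5.8 [[461.1 282.    4. ]]
[428.8 286.8   6.9] 1.7 [[428.2 287.1   4. ]]
[ 632.5 -218.7   39.1   40.5   -2. ]
[ 632.5 -218.8   39.2   40.6   -2. ]
[[ 457.7 -199.8   24. ]]
[[ 448.8 -257.6   24. ]]
[[ 415.4 -250.8   24. ]]
[[ 423.  -194.9   24. ]]
t0.10 pos [ 173.7 -599.9  238.3] phi 106.1 w 85.3 F [-0.7 -0.4  1. ] j [-1.03  0.39  0.01 -0.   -1.19 -0.26]
 shift [-357.8  285.6   38.8] tiltfix [ 0.002 -0.    -0.   ] turn z -1.080
```

Call:
drive_tool:
  moves:
    - [[-0.0298,0.0238,0.003,0,0,0,0],[-0.0298,0.0238,0.003,0,0,0,0],[-0.0298,0.0238,0.003,0,0,0,0],[-0.0298,0.0238,0.003,0,0,0,0],[-0.0298,0.0238,0.003,0,0,0,0],[-0.0298,0.0238,0.003,0,0,0,0],[-0.0298,0.0238,0.003,0,0,0,0],[-0.0298,0.0238,0.003,0,0,0,0]]

```text
clock: 0.77
position: [350.3, -349.4, 215.0]
ee_rot: [-0.14, 0.99, 0.0, -0.0]
contact_force: [0.5, 0.9, 0.7]
gripper_width: 85.0
```

Call:
drive_tool:
  moves:
    - [[-0.0298,0.0238,0.003,0,0,0,0],[-0.0298,0.0238,0.003,0,0,0,0],[-0.0298,0.0238,0.003,0,0,0,0],[-0.0298,0.0238,0.003,0,0,0,0],[0,0,0,0,0,-0.12,0],[0,0,0,0,0,-0.12,0],[0,0,0,0,0,-0.12,0],[0,0,0,0,0,-0.12,0]]

```text
clock: 1.43
position: [437.8, -226.0, 202.8]
ee_rot: [-0.375, 0.927, 0.0, -0.0]
contact_force: [-0.5, 0.3, -0.3]
gripper_width: 85.4
```

Call:
drive_tool:
  moves:
    - [[0,0,0,0,0,-0.12,0],[0,0,0,0,0,-0.12,0],[0,0,0,0,0,-0.12,0],[0,0,0,0,0,-0.12,0],[0,0,0,0,0,-0.12,0],[0,0,0,0,0,-0.04,0],[0,0,0,0,0,0,0]]

```text
clock: 2.02
position: [437.6, -226.4, 202.9]
ee_rot: [-0.645, 0.764, 0.0, -0.0]
contact_force: [-0.3, 0.0, -0.2]
gripper_width: 85.5
```

```bash
python3 -c "
from h import *
go(437.5,-226,60,-9.5)"
```

```text
t2.02 pos [ 437.6 -226.4  202.9] phi 170.3 w 85.5 F [-0.3  0.  -0.2] j [-0.15  0.19 -0.36 -0.   -1.02 -0.02]
 shift [ -0.4   0.  142.9] tiltfix [ 0.001  0.    -0.   ] turn z -0.003
```

Call:
drive_tool:
  moves:
    - [[0,0,0.035,0,0,0,0],[0,0,0.035,0,0,0,0],[0,0,0.035,0,0,0,0],[0,0,0.035,0,0,0,0],[0,0,0.02,0,0,0,0],[0,0,0.014,0,0,0,0],[0,0,0.01,0,0,0,0],[0,0,0.008,0,0,0,0]]

```text
clock: 2.68
position: [437.2, -226.4, 9.9]
ee_rot: [-0.644, 0.765, 0.001, -0.001]
contact_force: [-0.1, -1.1, -0.3]
gripper_width: 85.3
```

```bash
python3 - <<'E'
from h import *
go(437.5,-226,9,-9.5)
t=snap('top','t1.png'); s=snap('side','s1.png')
r=lambda i,x,y,w,h,W,H: cv2.resize(i[y:y+h,x:x+w],(W,H),interpolation=cv2.INTER_CUBIC)
cv2.imwrite('pics/m3.png',np.hstack([r(t,420,250,90,90,400,400),r(s,385,140,90,90,400,400)]))
E
```

```text
t2.68 pos [ 437.2 -226.4    9.9] phi 170.2 w 85.3 F [-0.1 -1.1 -0.3] j [-0.15  0.47 -0.58 -0.   -0.53 -0.02]
 shift [-0.5 -0.2  0.9] tiltfix [ 0.002 -0.     0.   ] turn z -0.005
```

View pics/m3.png

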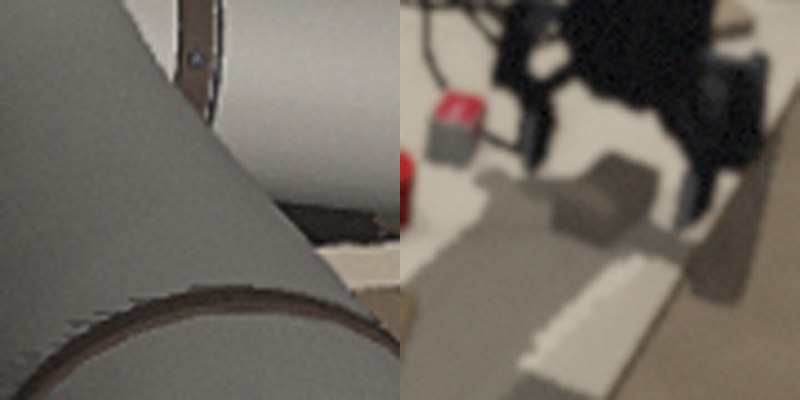

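The side crop shows the fingers straddling the block at about (600,200) in the crop, with clearance both sides. I'll close now.

Call:
drive_tool:
  moves:
    - [[0,0,0.001,0,0,0,255],[0,0,0,0,0,0,255],[0,0,0,0,0,0,255],[0,0,0,0,0,0,255],[0,0,0,0,0,0,255],[0,0,0,0,0,0,255],[0,0,0,0,0,0,255],[0,0,0,0,0,0,255]]

```text
clock: 3.45
position: [438.7, -226.7, 11.3]
ee_rot: [-0.645, 0.764, -0.001, 0.001]
contact_force: [0.1, 0.1, 6.7]
gripper_width: 32.8
```

Call:
drive_tool:
  moves:
    - [[0,0,0,0,0,0,255],[0,0,0,0,0,0,255],[0,0,0,0,0,0,255],[0,0,0,0,0,0,255]]

```text
clock: 3.78
position: [438.8, -226.7, 11.3]
ee_rot: [-0.645, 0.764, -0.001, 0.001]
contact_force: [-0.8, 1.1, 6.3]
gripper_width: 32.9
```

Call:
drive_tool:
  moves:
    - [[0,0,-0.01,0,0,0,255],[0,0,-0.02,0,0,0,255],[0,0,-0.03,0,0,0,255],[0,0,-0.03,0,0,0,255],[0,0,-0.02,0,0,0,255],[0,0,-0.01,0,0,0,255],[0,0,0,0,0,0,255]]

```text
clock: 4.37
position: [439.3, -226.9, 133.0]
ee_rot: [-0.645, 0.764, -0.002, 0.002]
contact_force: [-0.0, -0.8, 0.1]
gripper_width: 32.3
```

```bash
python3 -c "
from h import *
go(508.8,81.3,130,-77.1)"
```

```text
t4.37 pos [ 439.3 -226.9  133. ] phi 170.3 w 32.3 F [-0.  -0.8  0.1] j [-0.15  0.27 -0.46  0.   -0.83 -0.02]
 shift [-315.4  -16.7    3. ] tiltfix [-0.006 -0.     0.   ] turn z 1.177
```

Call:
drive_tool:
  moves:
    - [[-0.0394,-0.0021,0,0,0,0,255],[-0.0394,-0.0021,0,0,0,0,255],[-0.0394,-0.0021,0,0,0,0,255],[-0.0394,-0.0021,0,0,0,0,255],[-0.0394,-0.0021,0,0,0,0,255],[-0.0394,-0.0021,0,0,0,0,255],[-0.0394,-0.0021,0,0,0,0,255],[-0.0394,-0.0021,0,0,0,0,255]]

```text
clock: 5.03
position: [506.6, 83.0, 129.0]
ee_rot: [-0.645, 0.764, 0.0, -0.001]
contact_force: [-0.0, -0.6, -0.6]
gripper_width: 32.9
```

Call:
drive_tool:
  moves:
    - [[0,0,0,0,0,0.118,255],[0,0,0,0,0,0.118,255],[0,0,0,0,0,0.118,255],[0,0,0,0,0,0.118,255],[0,0,0,0,0,0.118,255],[0,0,0,0,0,0.118,255],[0,0,0,0,0,0.118,255],[0,0,0,0,0,0.118,255]]

```text
clock: 5.7
position: [506.5, 81.0, 128.8]
ee_rot: [-0.224, 0.975, -0.0, -0.001]
contact_force: [-0.8, 0.8, -0.7]
gripper_width: 32.8
```

Call:
drive_tool:
  moves:
    - [[0,0,0,0,0,0.118,255],[0,0,0,0,0,0.116,255],[0,0,0.03,0,0,0,255],[0,0,0.02,0,0,0,255],[0,0,0,0,0,0,255]]

```text
clock: 6.12
position: [503.7, 79.8, 75.5]
ee_rot: [-0.111, 0.994, -0.001, -0.005]
contact_force: [0.1, 0.4, -1.1]
gripper_width: 32.8
```

```bash
python3 - <<'E'
from h import *
go(508.8,81.3,34,-77.1)
t=snap('top','t2.png'); s=snap('side','s2.png')
r=lambda i,x,y,w,h,W,H: cv2.resize(i[y:y+h,x:x+w],(W,H),interpolation=cv2.INTER_CUBIC)
cv2.imwrite('pics/m4.png',np.hstack([r(t,270,200,120,120,400,400),r(s,300,170,120,120,400,400)]))
E
```

```text
t6.12 pos [503.7  79.8  75.5] phi 102.7 w 32.8 F [ 0.1  0.4 -1.1] j [ 0.48  0.38 -0.47 -0.   -0.72 -1.82]
 shift [-5.8  0.4 41.5] tiltfix [-0.001 -0.011  0.   ] turn z -0.003
```

View pics/m4.png

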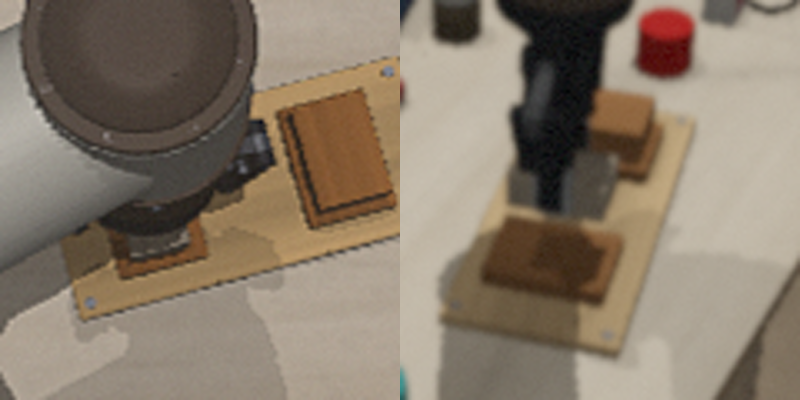

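The block is held level above the low footing. In the side crop its near face runs from x=510 to 617 with the finger at 550, so it may sit off-centre in the grip along its length. I'll check that by casting the near-face corners.

```bash
python3 - <<'E'
from h import *
s=read_state(); c=s['position']; a=np.radians(-77.3); X=np.array([np.cos(a),np.sin(a),0]); Y=np.array([-X[1],X[0],0])
b=c.copy(); b[2]-=11.5
for z in(0,24): print([proj('side',b-17*X+k*29*Y+[0,0,z]).round(1).tolist() for k in(1,-1)],'top',[proj('top',b+j*17*X+k*29*Y+[0,0,z]).round(0).tolist() for j in(1,-1) for k in(1,-1)])
im=cv2.imread('pics/s2.png')
print('px',[[333,230],[363.6,235.4],[363,216]])
g=cv2.cvtColor(im,cv2.COLOR_BGR2GRAY)
for v in (222,226,230): print(v,g[v,325:375].tolist())
E
```

```text
[[[329.8, 231.4]], [[359.2, 236.7]]] top [[[318.0, 243.0]], [[326.0, 271.0]], [[301.0, 247.0]], [[309.0, 276.0]]]
[[[329.8, 221.6]], [[359.7, 226.8]]] top [[[318.0, 240.0]], [[327.0, 270.0]], [[301.0, 245.0]], [[309.0, 274.0]]]
px [[333, 230], [363.6, 235.4], [363, 216]]
222 [182, 180, 181, 183, 180, 170, 150, 114, 90, 82, 78, 71, 69, 69, 56, 47, 33, 24, 13, 23, 20, 12, 15, 34, 49, 63, 65, 66, 68, 69, 72, 70, 72, 72, 72, 71, 71, 79, 82, 75, 62, 50, 51, 52, 55, 55, 60, 61, 70, 96]
226 [183, 183, 181, 176, 169, 160, 141, 106, 76, 75, 72, 72, 73, 74, 72, 67, 48, 27, 17, 21, 25, 8, 24, 40, 62, 70, 66, 69, 74, 71, 70, 70, 71, 73, 78, 89, 94, 87, 80, 104, 130, 144, 148, 151, 148, 148, 148, 149, 154, 157]
230 [182, 175, 169, 167, 166, 161, 142, 107, 85, 75, 72, 73, 73, 74, 74, 61, 38, 23, 13, 12, 24, 10, 28, 47, 68, 74, 70, 73, 67, 71, 72, 73, 74, 72, 77, 77, 76, 89, 116, 138, 148, 153, 154, 156, 158, 157, 162, 164, 165, 165]
```

Both views agree that the block sits about 5.5 mm toward −x of the TCP, so I'll allow for that in the placing.

Call:
drive_tool:
  moves:
    - [[-0.0112,0.0004,0,0,-0.008,0,255],[0,0,0.02,0,0,0,255],[0,0,0.015,0,0,0,255],[0,0,0.004,0,0,0,255],[0,0,0,0,0,0,255]]

```text
clock: 6.63
position: [519.1, 84.4, 41.2]
ee_rot: [-0.112, 0.994, 0.0, 0.004]
contact_force: [-0.2, -0.4, 0.3]
gripper_width: 33.0
```

```bash
python3 - <<'E'
from h import *
go(514,82.5,34,-77.1)
E
```

```text
t6.63 pos [519.1  84.4  41.2] phi 102.8 w 33.0 F [-0.2 -0.4  0.3] j [ 0.47  0.45 -0.48  0.   -0.63 -1.82]
 shift [ 5.5 -0.7  7.2] tiltfix [-0.     0.008  0.   ] turn z -0.001
```

Call:
drive_tool:
  moves:
    - [[0.0055,-0.0005,0,0,0.008,0,255],[0,0,0,0,0,0,255],[0,0,0,0,0,0,255],[0,0,0,0,0,0,255]]

```text
clock: 6.97
position: [513.9, 82.8, 42.2]
ee_rot: [-0.112, 0.994, 0.0, 0.001]
contact_force: [0.4, -0.2, 0.0]
gripper_width: 32.8
```

```bash
python3 - <<'E'
from h import *
go(514,82.5,34,-77.1)
t=snap('top','t3.png'); s=snap('side','s3.png')
c=read_state()['position']; a=np.radians(-77.2); X=np.array([np.cos(a),np.sin(a),0]); Y=np.array([-X[1],X[0],0])
b=c-5.5*Y; b[2]-=11.4
for im,cam,k0 in((s,'side',-1),(t,'top',1)):
    for k in(1,-1):
        for j in (1,-1):
            for z in(0,24):
                q=proj(cam,b+j*17*X+k*29*Y+[0,0,z])[0]; cv2.circle(im,tuple(int(round(v*16)) for v in q),8,(0,0,255),-1,cv2.LINE_AA,4)
r=lambda i,x,y,w,h,W,H: cv2.resize(i[y:y+h,x:x+w],(W,H),interpolation=cv2.INTER_CUBIC)
cv2.imwrite('pics/m5.png',np.hstack([r(t,280,220,80,80,400,400),r(s,310,200,80,80,400,400)]))
E
```

```text
t6.97 pos [513.9  82.8  42.2] phi 102.8 w 32.8 F [ 0.4 -0.2  0. ] j [ 0.47  0.45 -0.49  0.   -0.64 -1.82]
 shift [-0.  -0.3  8.2] tiltfix [ 0.     0.002 -0.   ] turn z -0.001
```

View pics/m5.png

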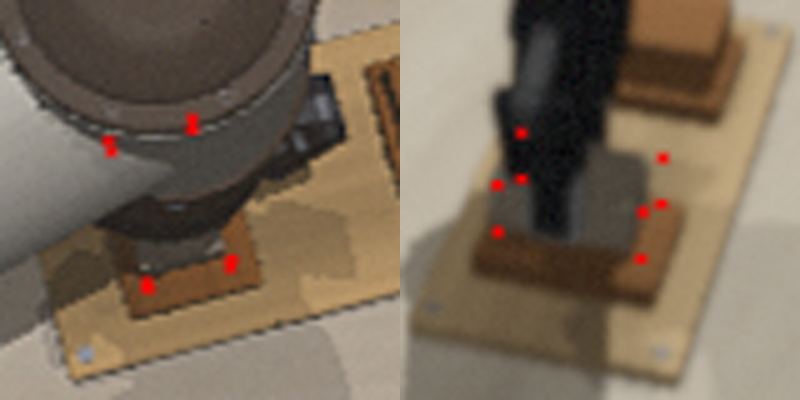

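The projection with a −5.5 mm offset lands about 2 px too far toward the camera edge. The earlier reading was taken while the arm was still settling, so the real offset is about −1 mm. I'll shift back 4 mm, lower and release.

Call:
drive_tool:
  moves:
    - [[0.0042,-0.0003,0,0,0.001,0,255],[0,0,0,0,0,0,255],[0,0,0.004,0,0,0,255],[0,0,0.003,0,0,0,255],[0,0,0,0,0,0,255],[0,0,0,0,0,0,255]]

```text
clock: 7.57
position: [509.2, 81.3, 33.9]
ee_rot: [-0.112, 0.994, -0.0, -0.001]
contact_force: [-0.5, -0.1, 0.6]
gripper_width: 32.8
```

```bash
python3 - <<'E'
from h import *
go(509.8,81.5,34,-77.1)
E
```

```text
t7.57 pos [509.2  81.3  33.9] phi 102.8 w 32.8 F [-0.5 -0.1  0.6] j [ 0.47  0.45 -0.5  -0.   -0.62 -1.82]
 shift [-0.7  0.1 -0.1] tiltfix [-0.    -0.002  0.   ] turn z -0.001
```

Call:
drive_tool:
  moves:
    - [[0,0,0.001,0,0,0,255],[0,0,0,0,0,0,140],[0,0,0,0,0,0,120],[0,0,0,0,0,0,90],[0,0,0,0,0,0,90],[0,0,0,0,0,0,90],[0,0,-0.005,0,0,0,60],[0,0,-0.01,0,0,0,30]]

```text
clock: 8.23
position: [508.5, 81.0, 47.8]
ee_rot: [-0.112, 0.994, -0.0, -0.002]
contact_force: [0.2, -0.2, 0.3]
gripper_width: 74.4
```

Call:
drive_tool:
  moves:
    - [[0,0,-0.03,0,0,0,0],[0,0,-0.04,0,0,0,0],[0,0,-0.04,0,0,0,0],[0,0,-0.04,0,0,0,0],[0,0,0,0,0,0,0],[0,0,0,0,0,0,0]]

```text
clock: 8.73
position: [510.8, 82.0, 202.2]
ee_rot: [-0.112, 0.994, 0.001, 0.003]
contact_force: [-0.2, -0.5, -0.9]
gripper_width: 85.3
```

```bash
python3 - <<'E'
from h import *
go(632.6,272,190,-18.6)
E
```

```text
t8.73 pos [510.8  82.  202.2] phi 102.8 w 85.3 F [-0.2 -0.5 -0.9] j [ 0.47  0.23 -0.31 -0.   -1.02 -1.82]
 shift [-160.9  158.2   13.6] tiltfix [0.002 0.007 0.   ] turn z -1.022
```

Call:
drive_tool:
  moves:
    - [[-0.0268,0.0264,0,0,0,0,0],[-0.0268,0.0264,0,0,0,0,0],[-0.0268,0.0264,0,0,0,0,0],[-0.0268,0.0264,0,0,0,0,0],[-0.0268,0.0264,0,0,0,0,0],[-0.0268,0.0264,0,0,0,0,0],[0,0,0,0,0,-0.114,0],[0,0,0,0,0,-0.114,0]]

```text
clock: 9.4
position: [630.8, 273.1, 194.7]
ee_rot: [-0.227, 0.974, -0.001, -0.003]
contact_force: [0.4, 0.2, 0.0]
gripper_width: 85.4
```

Call:
drive_tool:
  moves:
    - [[0,0,0,0,0,-0.114,0],[0,0,0,0,0,-0.114,0],[0,0,0,0,0,-0.114,0],[0,0,0,0,0,-0.114,0],[0,0,0,0,0,-0.114,0],[0,0,0,0,0,-0.114,0],[0,0,0,0,0,-0.11,0],[0,0,0,0,0,0,0]]

```text
clock: 10.07
position: [630.3, 271.1, 196.5]
ee_rot: [-0.584, 0.812, 0.0, -0.002]
contact_force: [0.3, 0.6, 0.2]
gripper_width: 85.4
```

Call:
drive_tool:
  moves:
    - [[0,0,0,0,0,0,0],[0,0,0,0,0,0,0],[0,0,0,0,0,0,0]]

```text
clock: 10.32
position: [630.9, 271.4, 197.7]
ee_rot: [-0.583, 0.813, 0.0, -0.001]
contact_force: [-0.2, -0.3, -0.5]
gripper_width: 85.4
```

```bash
python3 - <<'E'
from meas import *
go(632.6,272,20,-18.6)
t=snap('top','t4.png'); s=snap('side','s4.png')
r=lambda i,x,y,w,h,W,H: cv2.resize(i[y:y+h,x:x+w],(W,H),interpolation=cv2.INTER_CUBIC)
cv2.imwrite('pics/m6.png',np.hstack([r(t,270,200,120,120,400,400),r(s,300,170,120,120,400,400)]))
for sd in((315,252),(314,258)): print(sd,t[sd[1],sd[0]],face(t,'top',(290,225,45,55),sd,46,25))
E
```

```text
t10.32 pos [630.9 271.4 197.7] phi 161.3 w 85.4 F [-0.2 -0.3 -0.5] j [ 0.64  0.52  0.12 -0.   -1.17 -0.97]
 shift [ -1.3  -1.6 177.7] tiltfix [ 0.001 -0.001  0.   ] turn z -0.002
(315, 252) [114 130 145] [508.2  81.9  33.6  56.7 -78.2]
(314, 258) [125 140 152] [508.2  81.9  33.6  56.7 -78.2]
```

View pics/m6.png

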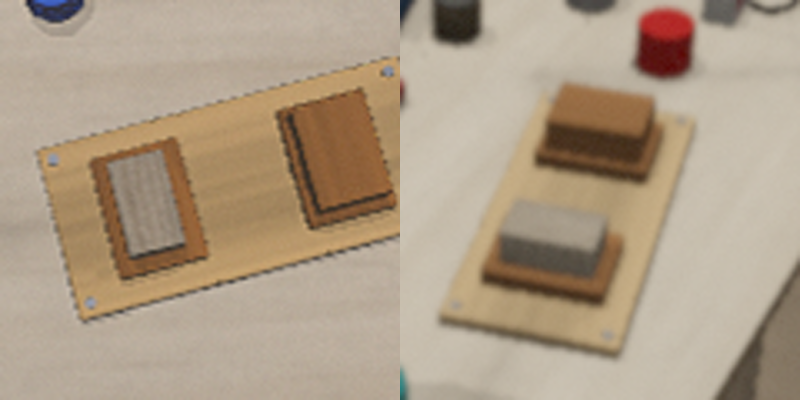

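The block sits centred on the low footing at (508.2, 81.9), within 1 mm. Next I'll grasp the oblong pier.

Call:
drive_tool:
  moves:
    - [[-0.0013,-0.0016,0.035,0,0,0,0],[0,0,0.035,0,0,0,0],[0,0,0.035,0,0,0,0],[0,0,0.03,0,0,0,0],[0,0,0.02,0,0,0,0],[0,0,0.014,0,0,0,0],[0,0,0.009,0,0,0,0],[0,0,0,0,0,0,0]]

```text
clock: 11.08
position: [631.7, 271.5, 17.7]
ee_rot: [-0.583, 0.812, 0.0, -0.003]
contact_force: [0.5, -0.4, -0.1]
gripper_width: 85.3
```

Call:
drive_tool:
  moves:
    - [[0,0,0,0,0,0,100],[0,0,0,0,0,0,255],[0,0,0,0,0,0,255],[0,0,0,0,0,0,255],[0,0,0,0,0,0,255],[0,0,0,0,0,0,255],[0,0,0,0,0,0,255],[0,0,0,0,0,0,255]]

```text
clock: 11.75
position: [633.8, 272.9, 21.8]
ee_rot: [-0.584, 0.812, -0.0, 0.001]
contact_force: [-0.6, 1.0, 5.9]
gripper_width: 35.0
```

```bash
python3 - <<'E'
from h import *
go(632.6,272,20,-18.6)
E
```

```text
t11.75 pos [633.8 272.9  21.8] phi 161.4 w 35.0 F [-0.6  1.   5.9] j [ 0.64  0.69 -0.05  0.   -0.83 -0.96]
 shift [1.2 0.8 1.8] tiltfix [-0.001  0.002 -0.   ] turn z 0.000
```

Call:
drive_tool:
  moves:
    - [[0,0,-0.01,0,0,0,255],[0,0,-0.02,0,0,0,255],[0,0,-0.03,0,0,0,255],[0,0,-0.03,0,0,0,255],[0,0,-0.03,0,0,0,255],[0,0,-0.02,0,0,0,255],[0,0,0,0,0,0,255]]

```text
clock: 12.33
position: [635.3, 273.3, 166.4]
ee_rot: [-0.584, 0.812, -0.0, 0.005]
contact_force: [1.2, -0.7, 0.9]
gripper_width: 34.8
```

Call:
drive_tool:
  moves:
    - [[0.0369,0.0097,0,0,0,0,255],[0.0369,0.0097,0,0,0,0,255],[0.0369,0.0097,0,0,0,0,255],[0.0369,0.0097,0,0,0,0,255],[0.0369,0.0097,0,0,0,0,255],[0.0369,0.0097,0,0,0,0,255],[0,0,0,0,0,0.1152,255],[0,0,0,0,0,0.1152,255]]

```text
clock: 13.0
position: [504.7, 78.8, 159.7]
ee_rot: [-0.483, 0.876, 0.001, -0.002]
contact_force: [0.0, 0.4, -1.6]
gripper_width: 34.7
```

Call:
drive_tool:
  moves:
    - [[0,0,0,0,0,0.1152,255],[0,0,0,0,0,0.1152,255],[0,0,0,0,0,0.1152,255],[0,0,0,0,0,0.1152,255],[0,0,0,0,0,0.1152,255],[0,0,0,0,0,0.1152,255],[0,0,0,0,0,0.1152,255],[0,0,0,0,0,0,255]]

```text
clock: 13.67
position: [506.2, 80.6, 159.3]
ee_rot: [-0.103, 0.995, -0.0, -0.002]
contact_force: [-0.7, 0.3, 0.3]
gripper_width: 34.9
```

Call:
drive_tool:
  moves:
    - [[0,0,0.03,0,0,0,255],[0,0,0.02,0,0,0,255],[0,0,0,0,0,0,255],[0,0,0,0,0,0,255],[0,0,0,0,0,0,255],[0,0,0,0,0,0,255]]

```text
clock: 14.17
position: [508.0, 81.4, 111.6]
ee_rot: [-0.105, 0.994, 0.0, 0.001]
contact_force: [0.5, 0.3, -1.4]
gripper_width: 34.8
```

```bash
cat > chk.py <<'E'
from h import *
def chk(b,a,hx,hy,h,name,tb,sb,circ=False):
    """draw the expected box (underside centre b, x axis at a deg) on crops of both views"""
    a=np.radians(a); X=np.array([np.cos(a),np.sin(a),0]); Y=np.array([-X[1],X[0],0]); o=[]
    for cam,(x,y,w) in(('top',tb),('side',sb)):
        im=get_image(cam); cv2.imwrite(f'pics/{name}_{cam}.png',im); m=cv2.resize(im[y:y+w,x:x+w],(400,400),interpolation=cv2.INTER_CUBIC)
        for z in(0,h):
            P=[b+hx*np.cos(q)*X+hx*np.sin(q)*Y+[0,0,z] for q in np.arange(0,6.28,.5)] if circ else [b+j*hx*X+k*hy*Y+[0,0,z] for j in(1,-1) for k in(1,-1)]
            for q in proj(cam,np.array(P)): cv2.circle(m,tuple(int(v) for v in ((q-[x,y])*400/w+.5*400/w-.5)),3,(0,0,255),-1)
        o.append(m)
    cv2.imwrite(f'pics/{name}.png',np.hstack(o))
E
python3 - <<'E'
from chk import *
go(508.2,81.9,67.8,-77.7)
b=read_state()['position']; b[2]-=21.8
chk(b,-77.7,18,25,36,'m7',(270,190,110),(300,150,110))
E
```

```text
t14.17 pos [508.   81.4 111.6] phi 102.0 w 34.8 F [ 0.5  0.3 -1.4] j [ 0.47  0.33 -0.43  0.   -0.8  -1.84]
 shift [-0.2  0.5 43.8] tiltfix [ 0.     0.002 -0.   ] turn z -0.005
```

View pics/m7.png

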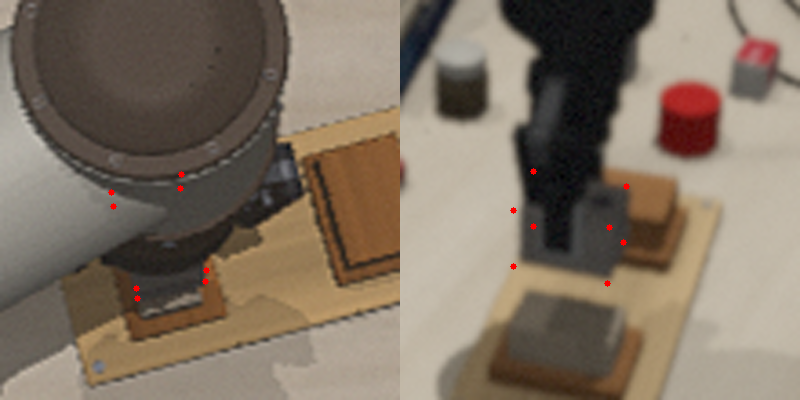

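The side view suggests the pier sits about 3 mm toward −Y in the grip. I'll check the side camera's bias against the placed block.

```bash
python3 - <<'E'
from meas import *
s=cv2.imread('pics/s4.png'); 
print('block by side',face(s,'side',(320,220,55,40),(347,236),46,22),face(s,'side',(320,220,55,40),(347,236),46,30))
m=cv2.imread('pics/m7_side.png'); t=cv2.imread('pics/m7_top.png')
f=400/110
# observed bottom near-face corners in side px -> world on plane z=89.8
px=[[300+(122+.5)/f-.5,150+263.5/f-.5],[300+(212.5)/f-.5,150+277.5/f-.5],[300+228/f-.5,150+187/f-.5]]
print(onz('side',px,[89.8,89.8,125.8]).round(1))
b=np.array([508,81.4,89.8]); a=np.radians(-77.7); X=np.array([np.cos(a),np.sin(a),0]); Y=np.array([-X[1],X[0],0])
print('expected',(b-18*X+25*Y).round(1),(b-18*X-25*Y).round(1),(b+18*X-25*Y+[0,0,36]).round(1))
print(t[262:276,315].tolist())
E
```

```text
block by side [505.   62.6  67.   78.1 -79.5] [503.3  85.6 105.4 121.1  24.8]
[[526.3  99.7  89.8]
 [480.   87.7  89.8]
 [487.2  58.1 125.8]]
expected [528.6 104.3  89.8] [479.7  93.7  89.8] [487.4  58.5 125.8]
[[27, 34, 34], [34, 33, 37], [31, 35, 40], [33, 41, 41], [56, 58, 63], [51, 57, 58], [50, 52, 57], [46, 47, 50], [50, 52, 53], [48, 51, 58], [52, 59, 65], [60, 67, 75], [89, 100, 110], [46, 53, 58]]
```

Expected and observed corners agree within 2 mm along the block, so I'll lower it.

Call:
drive_tool:
  moves:
    - [[-0.0005,0.0004,0.02,0,0,0,255],[0,0,0.015,0,0,0,255],[0,0,0.004,0,0,0,255],[0,0,0.003,0,0,0,255],[0,0,0,0,0,0,255],[0,0,0,0,0,0,255],[0,0,0,0,0,0,255]]

```text
clock: 14.85
position: [508.1, 81.8, 69.2]
ee_rot: [-0.104, 0.995, 0.0, 0.0]
contact_force: [0.3, 0.1, -1.4]
gripper_width: 34.7
```

```bash
python3 - <<'E'
from h import *
go(508.2,81.9,67.8,-77.7)
E
```

```text
t14.85 pos [508.1  81.8  69.2] phi 102.0 w 34.7 F [ 0.3  0.1 -1.4] j [ 0.48  0.4  -0.48 -0.   -0.7  -1.84]
 shift [-0.1  0.1  1.4] tiltfix [ 0.     0.001 -0.   ] turn z -0.005
```

Call:
drive_tool:
  moves:
    - [[0,0,0.0012,0,0,0,255],[0,0,0,0,0,0,255],[0,0,0,0,0,0,255],[0,0,0,0,0,0,255]]

```text
clock: 15.18
position: [508.1, 81.7, 67.8]
ee_rot: [-0.104, 0.995, 0.0, 0.0]
contact_force: [-0.6, 0.3, 1.9]
gripper_width: 34.7
```

Call:
drive_tool:
  moves:
    - [[0,0,0.0007,0,0,0,255],[0,0,0,0,0,0,255],[0,0,0,0,0,0,255]]

```text
clock: 15.43
position: [508.1, 81.8, 67.7]
ee_rot: [-0.105, 0.995, 0.0, 0.0]
contact_force: [-1.2, 0.5, 8.6]
gripper_width: 34.1
```

Contact is confirmed (Fz rising), so the pier is seated. I'll open and withdraw.

Call:
drive_tool:
  moves:
    - [[0,0,-0.0007,0,0,0,255],[0,0,0,0,0,0,140],[0,0,0,0,0,0,120],[0,0,0,0,0,0,90],[0,0,0,0,0,0,90],[0,0,0,0,0,0,90],[0,0,-0.005,0,0,0,60],[0,0,-0.01,0,0,0,30]]

```text
clock: 16.1
position: [506.6, 81.1, 81.5]
ee_rot: [-0.104, 0.995, -0.001, -0.002]
contact_force: [0.4, -1.3, -1.4]
gripper_width: 75.0
```

Call:
drive_tool:
  moves:
    - [[0,0,-0.03,0,0,0,0],[0,0,-0.04,0,0,0,0],[0,0,-0.04,0,0,0,0],[0,0,0,0,0,0,0],[0,0,0,0,0,0,0],[0,0,0,0,0,0,0]]

```text
clock: 16.6
position: [507.2, 81.4, 192.5]
ee_rot: [-0.104, 0.995, 0.0, -0.0]
contact_force: [-0.1, 0.2, 0.3]
gripper_width: 85.1
```

```bash
python3 - <<'E'
from meas import *
t=cv2.imread('pics/top0.png')
# round pier: top-face contour -> circle on z=36
g=cv2.cvtColor(t,cv2.COLOR_BGR2GRAY); print(g[196,438:472].tolist()); print(g[182:214,456].tolist())
go(632.5,-218.8,195,-77.7)
E
```

```text
[159, 160, 165, 130, 82, 62, 54, 48, 105, 123, 120, 118, 113, 115, 117, 112, 116, 111, 112, 113, 114, 115, 116, 117, 114, 119, 114, 134, 162, 159, 157, 158, 158, 153]
[159, 158, 156, 157, 160, 131, 108, 114, 114, 115, 112, 114, 113, 115, 112, 116, 115, 115, 117, 120, 117, 120, 121, 122, 64, 56, 65, 106, 141, 137, 136, 134]
t16.60 pos [507.2  81.4 192.5] phi 102.0 w 85.1 F [-0.1  0.2  0.3] j [ 0.48  0.24 -0.33 -0.   -1.   -1.84]
 shift [ -60.5 -319.7   -2.7] tiltfix [ 0.001 -0.     0.   ] turn z -0.006
```

Call:
drive_tool:
  moves:
    - [[-0.0076,-0.04,0,0,0,0,0],[-0.0076,-0.04,0,0,0,0,0],[-0.0076,-0.04,0,0,0,0,0],[-0.0076,-0.04,0,0,0,0,0],[-0.0076,-0.04,0,0,0,0,0],[-0.0076,-0.04,0,0,0,0,0],[-0.0076,-0.04,0,0,0,0,0],[-0.0076,-0.04,0,0,0,0,0]]

```text
clock: 17.27
position: [632.9, -220.7, 189.7]
ee_rot: [-0.104, 0.995, 0.001, -0.003]
contact_force: [0.7, 1.8, 0.1]
gripper_width: 85.1
```

Call:
drive_tool:
  moves:
    - [[0,0,0,0,0,0,0],[0,0,0,0,0,0,0],[0,0,0,0,0,0,0],[0,0,0,0,0,0,0]]

```text
clock: 17.6
position: [632.8, -217.9, 191.1]
ee_rot: [-0.105, 0.994, 0.0, -0.002]
contact_force: [-0.1, -0.6, 0.5]
gripper_width: 85.6
```

```bash
python3 - <<'E'
from chk import *
from meas import face
print(onz('top',[[455.4,196.5]],36))
go(632.5,-218.8,20,-77.7)
chk(np.array([632.5,-218.8,0]),0,21,21,36,'m8',(400,160,90),(310,130,90),True)
t=cv2.imread('pics/m8_top.png'); 
for sd in((310,256),(311,250),(308,245)): print(t[sd[1],sd[0]],face(t,'top',(285,215,55,60),sd,82,22))
E
```

```text
[[ 631.36985288 -218.43162846   36.        ]]
t17.60 pos [ 632.8 -217.9  191.1] phi 102.0 w 85.6 F [-0.1 -0.6  0.5] j [-0.09  0.49  0.06  0.   -1.14 -1.27]
 shift [-1.000e-01 -9.000e-01  1.711e+02] tiltfix [ 0.001 -0.003  0.   ] turn z -0.005
[115 118 125] [505.4  82.4  35.1  48.4 -78.2]
[75 72 73] [519.3  84.7   9.5   9.7  87.7]
[ 44  85 128] [506.4  60.6  12.4  66.6 -75.9]
```

View pics/m8.png

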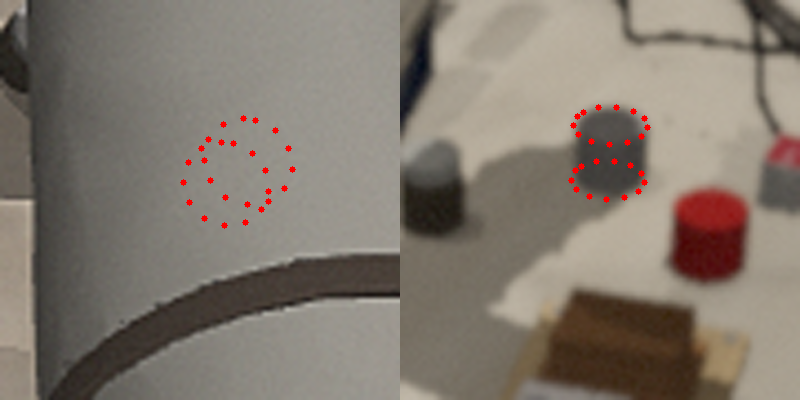

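The side crop shows the grey drum lying under the predicted circle, and the oblong pier measures (505.4, 82.4), 3 mm from the block centre. I'll descend on the drum.

Call:
drive_tool:
  moves:
    - [[-0.0005,-0.0009,0.035,0,0,0,0],[0,0,0.035,0,0,0,0],[0,0,0.035,0,0,0,0],[0,0,0.03,0,0,0,0],[0,0,0.018,0,0,0,0],[0,0,0.01,0,0,0,0],[0,0,0.006,0,0,0,0],[0,0,0,0,0,0,0]]

```text
clock: 18.37
position: [633.9, -219.1, 22.6]
ee_rot: [-0.105, 0.994, 0.0, -0.001]
contact_force: [-0.2, 0.9, 0.6]
gripper_width: 85.4
```

Call:
drive_tool:
  moves:
    - [[0,0,0,0,0,0,100],[0,0,0,0,0,0,255],[0,0,0,0,0,0,255],[0,0,0,0,0,0,255],[0,0,0,0,0,0,255],[0,0,0,0,0,0,255],[0,0,0,0,0,0,255],[0,0,0,0,0,0,255]]

```text
clock: 19.03
position: [635.1, -220.0, 24.9]
ee_rot: [-0.105, 0.995, -0.001, 0.001]
contact_force: [0.0, 0.3, 6.5]
gripper_width: 39.0
```

Call:
drive_tool:
  moves:
    - [[0,0,0,0,0,0,255],[0,0,-0.01,0,0,0,255],[0,0,-0.02,0,0,0,255],[0,0,-0.03,0,0,0,255],[0,0,-0.04,0,0,0,255],[0,0,-0.03,0,0,0,255],[0,0,-0.02,0,0,0,255],[0,0,0,0,0,0,255]]

```text
clock: 19.7
position: [636.6, -220.4, 179.5]
ee_rot: [-0.105, 0.995, -0.002, 0.005]
contact_force: [-0.0, -0.6, -0.8]
gripper_width: 38.5
```

```bash
python3 - <<'E'
from h import *
go(535.6,-34.7,170,-77.7)
E
```

```text
t19.70 pos [ 636.6 -220.4  179.5] phi 102.0 w 38.5 F [-0.  -0.6 -0.8] j [-0.09  0.5   0.05  0.   -1.1  -1.27]
 shift [ 60.2 202.7   8.1] tiltfix [-0.005  0.009 -0.   ] turn z -0.005
```

Call:
drive_tool:
  moves:
    - [[0.0097,0.0338,0,0,0,0,255],[0.0097,0.0338,0,0,0,0,255],[0.0097,0.0338,0,0,0,0,255],[0.0097,0.0338,0,0,0,0,255],[0.0097,0.0338,0,0,0,0,255],[0.0097,0.0338,0,0,0,0,255],[0,0,0.03,0,0,0,255],[0,0,0.03,0,0,0,255]]

```text
clock: 20.37
position: [534.9, -31.4, 113.9]
ee_rot: [-0.106, 0.994, 0.0, 0.002]
contact_force: [0.0, -0.0, -1.2]
gripper_width: 38.7
```

Call:
drive_tool:
  moves:
    - [[0,0,0,0,0,0,255],[0,0,0,0,0,0,255],[0,0,0,0,0,0,255],[0,0,0,0,0,0,255],[0,0,0,0,0,0,255]]

```text
clock: 20.78
position: [536.1, -33.6, 114.5]
ee_rot: [-0.104, 0.995, 0.0, 0.001]
contact_force: [0.0, 0.5, -0.9]
gripper_width: 38.6
```

```bash
python3 - <<'E'
from chk import *
go(535.6,-34.7,70.9,-77.7)
b=read_state()['position']; b[2]-=24.9
chk(b,0,21,21,36,'m9',(320,180,110),(310,110,110),True)
E
```

```text
t20.78 pos [536.1 -33.6 114.5] phi 101.9 w 38.6 F [ 0.   0.5 -0.9] j [ 0.24  0.36 -0.38  0.   -0.83 -1.6 ]
 shift [ 0.8 -0.9 43.6] tiltfix [-0.     0.002 -0.   ] turn z -0.006
```

View pics/m9.png

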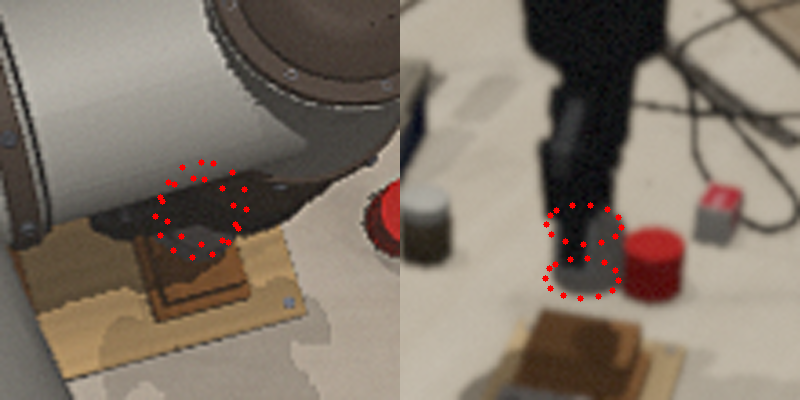

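The drum's edges sit about 1.5 px toward −x of the prediction in both views. That makes its centre about 3 mm toward −x of the TCP, so I'll compensate and lower.

Call:
drive_tool:
  moves:
    - [[-0.0023,-0.0009,0.02,0,0,0,255],[0,0,0.015,0,0,0,255],[0,0,0.004,0,0,0,255],[0,0,0.002,0,0,0,255],[0,0,0,0,0,0,255],[0,0,0,0,0,0,255],[0,0,0,0,0,0,255]]

```text
clock: 21.47
position: [538.2, -33.7, 73.1]
ee_rot: [-0.104, 0.995, -0.0, 0.0]
contact_force: [0.7, -0.1, -2.3]
gripper_width: 39.0
```

Call:
drive_tool:
  moves:
    - [[0,0,0.001,0,0,0,255],[0,0,0,0,0,0,255],[0,0,0,0,0,0,255],[0,0,0,0,0,0,255]]

```text
clock: 21.8
position: [537.5, -33.8, 71.3]
ee_rot: [-0.104, 0.995, -0.0, -0.0]
contact_force: [-0.0, -0.6, -1.2]
gripper_width: 38.6
```

Call:
drive_tool:
  moves:
    - [[0,0,0.001,0,0,0,255],[0,0,0,0,0,0,255],[0,0,0,0,0,0,255]]

```text
clock: 22.05
position: [537.6, -33.8, 70.8]
ee_rot: [-0.104, 0.995, -0.0, -0.0]
contact_force: [-2.5, 0.8, 5.8]
gripper_width: 38.9
```

Seated on the footing (Fz +5.8), so I'll release and withdraw.

Call:
drive_tool:
  moves:
    - [[0,0,-0.0005,0,0,0,255],[0,0,0,0,0,0,130],[0,0,0,0,0,0,110],[0,0,0,0,0,0,80],[0,0,0,0,0,0,80],[0,0,0,0,0,0,80],[0,0,-0.005,0,0,0,60],[0,0,-0.01,0,0,0,30]]

```text
clock: 22.72
position: [536.6, -34.0, 85.0]
ee_rot: [-0.104, 0.995, -0.0, -0.002]
contact_force: [-0.1, 0.4, -0.4]
gripper_width: 74.9
```

Call:
drive_tool:
  moves:
    - [[0,0,-0.03,0,0,0,0],[0,0,-0.04,0,0,0,0],[0,0,-0.04,0,0,0,0],[0,0,0,0,0,0,0],[0,0,0,0,0,0,0],[0,0,0,0,0,0,0]]

```text
clock: 23.22
position: [537.3, -33.7, 196.3]
ee_rot: [-0.104, 0.995, 0.0, 0.0]
contact_force: [0.0, 0.0, -0.8]
gripper_width: 85.4
```

```bash
python3 - <<'E'
from h import *
go(457.5,369,195,-8.6)
E
```

```text
t23.22 pos [537.3 -33.7 196.3] phi 102.0 w 85.4 F [ 0.   0.  -0.8] j [ 0.24  0.27 -0.27 -0.   -1.03 -1.6 ]
 shift [ -5.4 410.5   1.5] tiltfix [0. 0. 0.] turn z -1.212
```

Call:
drive_tool:
  moves:
    - [[-0.0005,0.0373,0,0,0,0,0],[-0.0005,0.0373,0,0,0,0,0],[-0.0005,0.0373,0,0,0,0,0],[-0.0005,0.0373,0,0,0,0,0],[-0.0005,0.0373,0,0,0,0,0],[-0.0005,0.0373,0,0,0,0,0],[-0.0005,0.0373,0,0,0,0,0],[-0.0005,0.0373,0,0,0,0,0]]

```text
clock: 23.88
position: [478.2, 260.1, 194.2]
ee_rot: [-0.104, 0.995, -0.001, -0.002]
contact_force: [1.9, -0.4, 0.3]
gripper_width: 85.3
```

Call:
drive_tool:
  moves:
    - [[-0.0005,0.0373,0,0,0,0,0],[-0.0005,0.0373,0,0,0,0,0],[-0.0005,0.0373,0,0,0,0,0],[0,0,0,0,0,-0.121,0],[0,0,0,0,0,-0.121,0],[0,0,0,0,0,-0.121,0],[0,0,0,0,0,-0.121,0],[0,0,0,0,0,-0.121,0]]

```text
clock: 24.55
position: [457.1, 368.2, 193.7]
ee_rot: [-0.399, 0.917, -0.001, -0.002]
contact_force: [0.8, -1.1, 0.5]
gripper_width: 85.8
```

Call:
drive_tool:
  moves:
    - [[0,0,0,0,0,-0.121,0],[0,0,0,0,0,-0.121,0],[0,0,0,0,0,-0.121,0],[0,0,0,0,0,-0.121,0],[0,0,0,0,0,-0.121,0],[0,0,0,0,0,0,0],[0,0,0,0,0,0,0],[0,0,0,0,0,0,0]]

```text
clock: 25.22
position: [457.6, 368.4, 194.7]
ee_rot: [-0.65, 0.76, 0.0, -0.001]
contact_force: [-0.1, -0.4, -0.1]
gripper_width: 85.4
```

```bash
python3 - <<'E'
from chk import *
from meas import face
go(457.5,369,14,-8.6)
chk(np.array([457.5,369,0]),-8.6,17,85,3,'m10',(270,190,130),(220,300,130))
t=cv2.imread('pics/m10_top.png'); s=cv2.imread('pics/m10_side.png')
for n,sd,z in(('obl',(310,256),82),('obl',(310,248),82),('rnd',(372,236),82),('rnd',(370,240),82)):
    print(n,t[sd[1],sd[0]],face(t,'top',(sd[0]-28,sd[1]-30,56,60),sd,z,22))
E
```

```text
t25.22 pos [457.6 368.4 194.7] phi 171.2 w 85.4 F [-0.1 -0.4 -0.1] j [ 0.95  0.36 -0.15 -0.   -1.07 -1.11]
 shift [-9.000e-01 -1.000e-01  1.807e+02] tiltfix [ 0.002 -0.002  0.   ] turn z -0.004
obl [114 117 122] [505.2  82.5  35.   48.8 -78.6]
obl [112 111 117] [505.2  82.   35.9  48.8 -78.1]
rnd [114 116 124] [534.9 -33.6  38.4  39.2  86.5]
rnd [114 117 125] [534.9 -33.6  38.4  39.2  86.5]
```

View pics/m10.png

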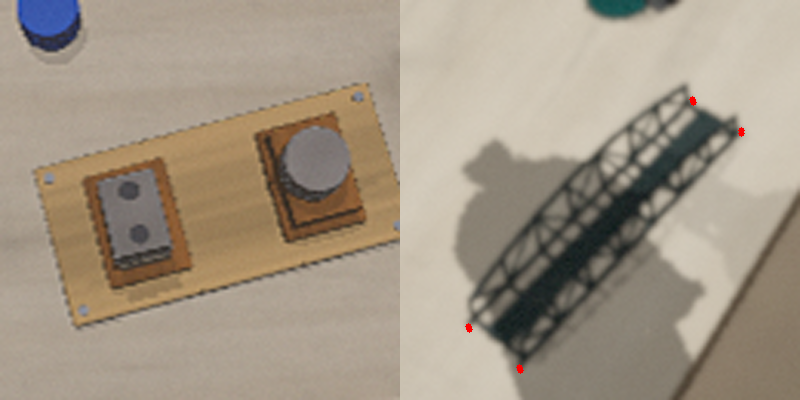

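Both piers stand in place: oblong (505.2, 82.2), round (534.9, −33.6). The bridge's predicted corners match the side view, so I'll grasp it at mid-length.

Call:
drive_tool:
  moves:
    - [[-0.0009,0,0.035,0,0,0,0],[0,0,0.035,0,0,0,0],[0,0,0.035,0,0,0,0],[0,0,0.035,0,0,0,0],[0,0,0.02,0,0,0,0],[0,0,0.012,0,0,0,0],[0,0,0.007,0,0,0,0],[0,0,0,0,0,0,0]]

```text
clock: 25.98
position: [457.2, 368.8, 14.9]
ee_rot: [-0.651, 0.759, -0.0, -0.002]
contact_force: [0.5, 0.0, 0.5]
gripper_width: 85.5
```

Call:
drive_tool:
  moves:
    - [[0,0,0,0,0,0,100],[0,0,0,0,0,0,255],[0,0,0,0,0,0,255],[0,0,0,0,0,0,255],[0,0,0,0,0,0,255],[0,0,0,0,0,0,255],[0,0,0,0,0,0,255],[0,0,0,0,0,0,255]]

```text
clock: 26.65
position: [458.4, 370.4, 17.9]
ee_rot: [-0.652, 0.759, 0.0, 0.001]
contact_force: [-1.5, 0.5, 6.9]
gripper_width: 32.6
```

Call:
drive_tool:
  moves:
    - [[0,0,0,0,0,0,255],[0,0,-0.01,0,0,0,255],[0,0,-0.02,0,0,0,255],[0,0,-0.03,0,0,0,255],[0,0,-0.04,0,0,0,255],[0,0,-0.03,0,0,0,255],[0,0,-0.02,0,0,0,255],[0,0,0,0,0,0,255]]

```text
clock: 27.32
position: [459.8, 371.5, 172.6]
ee_rot: [-0.652, 0.758, 0.001, 0.005]
contact_force: [-0.0, 1.2, -0.1]
gripper_width: 32.5
```

```bash
python3 - <<'E'
from chk import *
go(522,23.3,165,12.8)
E
```

```text
t27.32 pos [459.8 371.5 172.6] phi 171.3 w 32.5 F [-0.   1.2 -0.1] j [ 0.95  0.38 -0.18  0.   -1.   -1.11]
 shift [ 334.9 -113.9    5.3] tiltfix [-0.005  0.008 -0.   ] turn z -0.374
```

Call:
drive_tool:
  moves:
    - [[0.0372,-0.0127,0,0,0,0,255],[0.0372,-0.0127,0,0,0,0,255],[0.0372,-0.0127,0,0,0,0,255],[0.0372,-0.0127,0,0,0,0,255],[0.0372,-0.0127,0,0,0,0,255],[0.0372,-0.0127,0,0,0,0,255],[0.0372,-0.0127,0,0,0,0,255],[0.0372,-0.0127,0,0,0,0,255]]

```text
clock: 27.98
position: [512.4, 58.0, 166.0]
ee_rot: [-0.651, 0.759, 0.001, -0.001]
contact_force: [0.9, 0.9, -1.6]
gripper_width: 32.4
```

Call:
drive_tool:
  moves:
    - [[0.0372,-0.0127,0,0,0,0,255],[0,0,0,0,0,-0.0935,255],[0,0,0,0,0,-0.0935,255],[0,0,0,0,0,-0.0935,255],[0,0,0,0,0,-0.0935,255],[0,0,0.02,0,0,0,255],[0,0,0.02,0,0,0,255],[0,0,0,0,0,0,255]]

```text
clock: 28.65
position: [516.7, 20.5, 122.5]
ee_rot: [0.781, -0.625, -0.003, 0.004]
contact_force: [-0.3, 0.3, -1.1]
gripper_width: 32.7
```

Call:
drive_tool:
  moves:
    - [[0,0,0,0,0,0,255],[0,0,0,0,0,0,255],[0,0,0,0,0,0,255],[0,0,0,0,0,0,255],[0,0,0,0,0,0,255]]

```text
clock: 29.07
position: [520.7, 21.5, 127.4]
ee_rot: [0.781, -0.624, 0.0, -0.0]
contact_force: [-0.8, 0.1, -1.2]
gripper_width: 32.8
```

```bash
python3 - <<'E'
from chk import *
go(522,23.3,99.9,12.8)
b=read_state()['position']; b[2]-=17.9
chk(b,12.8,17,85,4,'m11',(260,160,160),(280,110,160))
E
```

```text
t29.07 pos [520.7  21.5 127.4] phi -167.3 w 32.8 F [-0.8  0.1 -1.2] j [ 0.35  0.32 -0.4  -0.   -0.85 -0.13]
 shift [-1.4 -1.7 27.5] tiltfix [-0.001  0.    -0.   ] turn z -0.001
```

View pics/m11.png

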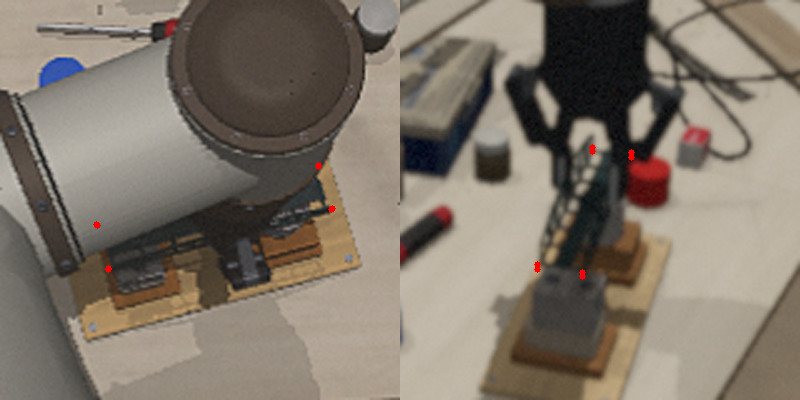

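The bridge hangs level and is aligned with the predicted corners within about 2 px, spanning both piers. Lowering it now.

Call:
drive_tool:
  moves:
    - [[-0.0014,-0.0017,0.01,0,0,0,255],[0,0,0.008,0,0,0,255],[0,0,0.005,0,0,0,255],[0,0,0.002,0,0,0,255],[0,0,0,0,0,0,255],[0,0,0,0,0,0,255],[0,0,0,0,0,0,255],[0,0,0,0,0,0,255]]

```text
clock: 29.83
position: [521.7, 23.1, 101.7]
ee_rot: [0.781, -0.624, -0.0, 0.0]
contact_force: [0.3, -0.9, -1.4]
gripper_width: 32.9
```

Call:
drive_tool:
  moves:
    - [[0,0,0.001,0,0,0,255],[0,0,0,0,0,0,255],[0,0,0,0,0,0,255],[0,0,0,0,0,0,255]]

```text
clock: 30.17
position: [521.6, 23.1, 100.6]
ee_rot: [0.781, -0.624, -0.0, 0.0]
contact_force: [0.0, 0.1, 0.4]
gripper_width: 32.7
```

Call:
drive_tool:
  moves:
    - [[0,0,0.0007,0,0,0,255],[0,0,0,0,0,0,255],[0,0,0,0,0,0,255],[0,0,0,0,0,0,255]]

```text
clock: 30.5
position: [521.7, 23.1, 100.0]
ee_rot: [0.781, -0.624, -0.0, 0.0]
contact_force: [-1.0, -0.8, -0.2]
gripper_width: 32.6
```

Call:
drive_tool:
  moves:
    - [[0,0,0.0006,0,0,0,255],[0,0,0,0,0,0,255],[0,0,0,0,0,0,255],[0,0,0,0,0,0,255]]

```text
clock: 30.83
position: [521.8, 23.2, 100.0]
ee_rot: [0.781, -0.624, -0.0, 0.0]
contact_force: [-2.1, -0.8, 6.5]
gripper_width: 32.4
```

Contact at the expected height (TCP 100.0). Releasing and withdrawing.

Call:
drive_tool:
  moves:
    - [[0,0,-0.0005,0,0,0,255],[0,0,0,0,0,0,140],[0,0,0,0,0,0,120],[0,0,0,0,0,0,90],[0,0,0,0,0,0,90],[0,0,0,0,0,0,90],[0,0,-0.005,0,0,0,60],[0,0,-0.01,0,0,0,30]]

```text
clock: 31.5
position: [520.7, 22.9, 114.2]
ee_rot: [0.781, -0.624, -0.001, 0.002]
contact_force: [-0.0, -0.4, -0.3]
gripper_width: 74.8
```

Call:
drive_tool:
  moves:
    - [[0,0,-0.03,0,0,0,0],[0,0,-0.04,0,0,0,0],[0,0,-0.04,0,0,0,0],[0,0,0,0,0,0,0]]

```text
clock: 31.83
position: [526.5, 23.8, 234.7]
ee_rot: [0.782, -0.624, 0.006, -0.006]
contact_force: [1.4, -0.5, 0.3]
gripper_width: 85.6
```

Call:
drive_tool:
  moves:
    - [[-0.04,0,0,0,0,0,0],[-0.04,0,0,0,0,0,0],[-0.04,0,0,0,0,0,0],[-0.04,0,0,0,0,0,0],[-0.04,0,0,0,0,0,0],[-0.04,0,0,0,0,0,0],[-0.04,0,0,0,0,0,0],[0,0,0,0,0,0,0]]

```text
clock: 32.5
position: [459.3, 302.0, 225.6]
ee_rot: [0.783, -0.622, -0.0, -0.001]
contact_force: [0.2, -0.6, -0.8]
gripper_width: 85.4
```

```bash
python3 - <<'E'
from chk import *
go(521,280,200)
chk(np.array([522,23.3,82.]),12.8,17,85,4,'m12',(260,160,160),(280,110,160))
E
```

```text
t32.50 pos [459.3 302.  225.6] phi -166.9 w 85.4 F [ 0.2 -0.6 -0.8] j [ 0.88  0.27 -0.2  -0.   -1.1  -0.65]
 shift [ 35.5 -55.1  25.6] tiltfix [-0.002  0.002 -0.   ]
```

View pics/m12.png

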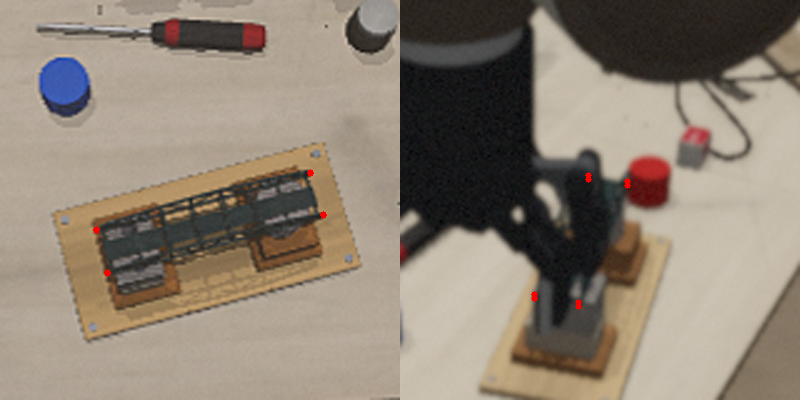

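The top view shows the bridge lying straight across both piers, its ends at the predicted corners within 1–2 px. I'll take a last numeric check for stillness, then hand in.

Call:
drive_tool:
  moves:
    - [[0,0,0,0,0,0,0],[0,0,0,0,0,0,0],[0,0,0,0,0,0,0],[0,0,0,0,0,0,0],[0,0,0,0,0,0,0],[0,0,0,0,0,0,0]]

```text
clock: 33.1
position: [460.2, 295.7, 224.9]
ee_rot: [0.781, -0.625, -0.0, 0.0]
contact_force: [-0.1, 0.6, 1.3]
gripper_width: 85.5
```

```bash
python3 - <<'E'
from h import *
a=cv2.imread('pics/m12_top.png'); b=get_image('top'); r=(slice(205,300),slice(275,410))
ab=[cv2.cvtColor(cv2.GaussianBlur(i[r],(3,3),0),cv2.COLOR_BGR2GRAY) for i in(a,b)]
print('diff max/mean',cv2.absdiff(*ab).max(),cv2.absdiff(*ab).mean(),'shift px',cv2.phaseCorrelate(*[i.astype(np.float32) for i in ab]))
# dark-green truss mask: long axis cast at z=90
i=b[r].astype(int); m=((i.max(2)<75)&(i[...,1]>=i[...,2]+3)).astype(np.uint8)
m=cv2.morphologyEx(m,cv2.MORPH_OPEN,np.ones((2,2),np.uint8)); ys,xs=np.nonzero(m)
P=onz('top',np.c_[xs+275,ys+205],90)[:,:2].astype(np.float32)
(c,wh,an)=cv2.minAreaRect(P); v=cv2.fitLine(P,cv2.DIST_HUBER,0,.01,.01).ravel()
print('bridge rect',np.round(c,1),np.round(wh,1),'axis deg',np.degrees(np.arctan2(v[1],v[0])).round(1))
print('clock',read_state()['clock']); 
E
```

```text
diff max/mean 3 0.6099025341130604 shift px ((0.4942196882216763, 0.0015720766706124323), 0.9636754530447501)
bridge rect [515.6  21.3] [ 20.6 162.6] axis deg -76.9
clock 33.15
```

```bash
python3 -c "
from bench import *
print(job_done())"
```

```text
the job is handed in; nothing more can be done
None
```

The bridge is dry-fitted and handed in at about 33 s of the 118 s allowed. I placed the timber block, the oblong pier, the round pier and the bridge in that order, then released everything and moved the arm clear.

**Last checks:**

| Part | Measured centre (mm) | Distance from its target |
|---|---|---|
| Timber block | (508.2, 81.9) | about 1 mm off the low footing's centre |
| Oblong pier | (505.2, 82.2) | about 3 mm off the block's centre |
| Round pier | (534.9, −33.6) | about 1.3 mm off the high footing's centre |

- **Bridge:** it made contact on the piers at the expected height. Its axis was −76.9° against the board's −77.1°. Its ends matched the predicted corners within 1–2 px in the top view.
- **Stillness:** two top pictures taken before handing in differed by at most 3 grey levels, so nothing was visibly moving.

**Checks that disagreed or were missing:**
- A rough colour mask put the bridge centre about 7 mm off across the board, at (515.6, 21.3). It caught only about 20 mm of the 36 mm width. The grip position and the end corners both said it was centred, so I trusted those; even 7 mm would be inside the 13 mm limit.
- The side-camera prediction sat 1–2 px off the real parts, which is about its calibration error.
- The arm blocked the last side view, so I have no separate side-on check that the bridge is level.

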